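Dock the keyboard on its charging rail by swinging it about one end

ROBOT

A 7-joint arm with a two-finger parallel gripper is mounted at the origin on a cart in front of the work surface, level with it; the furniture and walls round the work are solid. World frame = base frame: x ahead of the robot, y to its left, z up, the work surface at z = 0. Lengths are in m, angles in rad, forces in N, time in s.
With the tool pointing down it reaches from about 0.4 to 0.875 m from the base axis. Payload 6.5 kg.
Tool frame: the origin (TCP) lies at the very end of the fingers, on their centre line; the grasp point (between the pads) lies env.grip_depth behind it (env.grip_depth is the distance from the TCP to the grasp point, in m); z points along the fingers, y is the direction in which the jaws open and shut (so a half turn about z gives the same grasp; the last joint's range is limited). The gripper opens to 88 mm and grips with 3 to 60 N. Pads are 18 mm wide; open, the fingers measure 123 mm over their backs; the gripper's body (75 mm by 187 mm) begins 45 mm behind the grasp point.
Start: joints at [1.047, 0.536, -0.004, 1.538, 0.003, 1.067, -0.071], TCP at [0.287, -0.583, 0.239] pointing down, gripper open.
Joint ranges: [-2.7, 2.7], [-0.37, 2.16], [-1.27, 1.26], [0.24, 2.4], [-1.31, 4.45], [0.19, 1.91], [-2.76, 2.76]. Speed limits (rad/s): [2.39, 2.39, 3.14, 3.14, 3.14, 3.14, 3.14].

INTERFACE

Orientations are given as a unit quaternion [x, y, z, w].
In Python, from bench import env gives the robot as it stands.
- The arm moves only by the shell command python3 -m jog 'ROWS' [OPENING] [FORCE]. ROWS is JSON, a list of rows, each a list of 6 numbers: the shift along the world's x, y, z in m, then the turn, a rotation vector about the world's x, y, z in rad. A call has 1 to 12 rows; each row shifts and turns the pose as measured when the row begins; what a row does not reach is not made up. A row lasts 1/12 s, in which the tool goes at most 41.7 mm and 7.16 degrees, less where a joint would pass 70% of its speed; a pose out of reach is approached as far as the arm can. A call with a gripper value outside its range is refused whole. OPENING is the closure, from 0 (fully open) to 1 (shut), set as the call begins (- or left out, the last holds). The fingers move at their own pace and stop on an object; FORCE is the grip in N (left out, the last holds). Time passes only in rows, so rows that do not move let the fingers close. It gives the time, the measured TCP pose, the force and the opening at its end, in the units of the state.
- env.get_state(): the state, without advancing time (a new reading comes with each control period).
- env.get_image(name): name is "scene" or "side" or "wrist"; returns the picture (480x640x3 uint8, red, green, blue); there is no depth.
- env.camera_info(name): a dict with "vfov" (degrees; the focal length in pixels is half the picture's height over the tangent of half this angle, whatever the lens; pixels are square), "cx", "cy" (the principal point, pixels), "R" (3x3) and "t" (3): a world point X has camera coordinates R X + t. Camera axes: x right, y down, z forward; pixel columns grow to the right and rows downward; lengths in m; the calibration is good to about 2 mm. A picture is of the moment at which its call begins: read the wrist's pose just before it. camera_info takes no time and is no camera call; for the wrist camera it gives the pose at the moment of the call.
- env.hand_in(): hands the job in, once; it reports no verdict.
Trained networks look in the newest picture that a camera, given by its name, has taken for a name from the list of things; names that differ only in an ending like _2 or _b are one class to them, and where a whole thing is asked for, a point or a joint stands for the part that bears it (a point fixed in the world has none). Each returns a list of dicts, best first, with "p" (0 to 1); they miss things now and then, are a little off and sometimes report something else, mostly with a low value. They report only what shows in the picture. A call takes as long as a camera call. They do not tell look-alikes from the thing itself.
- env.spot_in(camera, query): "point" ([x, y, z] in m, in the coordinates of the camera as it stood for that picture, good to about 4 mm: the middle of the surface that is visible of it).
- env.trace(camera, query): "pixels" (480x640 bool, what is visible of it).
- env.landmark_of(camera, query): "point" ([x, y, z] in m, in the coordinates of the camera as it stood for that picture, good to about 4 mm: a listed point, or the origin of a listed thing).
The state is a dict: "t": time; "joints": joint angles; "qvel": joint speeds; "tau": joint torques, N m; "tcp_pos": TCP position; "tcp_rot": TCP orientation; "wrist_force": force on the tool from outside, world axes, zero at the start; "moment": the same for the moment, N m; "finger_gap": finger opening in m.
Only numpy, scipy, OpenCV 4.12 (cv2) and the standard library are available. Lean on these libraries where they do the work, as an engineer would, in place of code of your own. Each camera call takes 0.05 s, during which the arm holds its last target.

TASK

Put the keyboard on its charging rail. First slide it lengthways so that its left end goes in between the heel post and the rail and meets the end cheek; then, with that end staying there as the pivot, push near the right end to swing the keyboard back onto the rail's sprung contact pin. Press the pin firmly but gently, with about 10 newtons for a second (never as much as 20, and do not knock the keyboard hard against the rail either), then let go, leaving the keyboard flat on the desk and still resting against the pin, and leave the other things alone.

Things in the scene. Friction and masses are not known exactly. Their poses are not given: they have to be found in the camera images.
- keyboard: black keyboard, loose, 149 mm deep (its x: -78 front, +71 back), 440 mm long (its y: +220 left end, -220 right end), 23 mm high at the back, a smooth, slippery 14 mm high bar along the front, 0.4 to 0.6 kg; origin at the centre of its underside. Too wide to grasp: push it low. Starts 25 to 75 mm short of the cheek, left end pointing into the mouth, right end 8 to 20 degrees nearer the robot
- front_left_corner (a point): the keyboard's front left corner (keyboard x = -78, y = +220 mm), 10 mm above its underside. Friction alone: sliding the keyboard lengthways takes about 2 to 5 N, swinging it about its left end by a push near its right end about 1.5 to 3 N
- charging_rail: fixed aluminium rail; origin on the desk at the heel point, where the keyboard's front left corner belongs; x points from there back to the rail, -y right along it. Back rail: 16 mm high, front face at x = +175 mm, y = +12 to -333 mm. End cheek: 20 mm high, inner face at y = 0, x = -20 to +193 mm; it stops the keyboard's left end. Heel post: see its point
- heel_point (a point): the heel point, 10 mm above the desk: the keyboard's front left corner ends here or up to 25 mm behind, its left end at the cheek
- heel_post (a point): top centre of the black heel post: 20 mm across, 30 mm high, centred 10 mm before and 24 mm right of the heel point. The keyboard goes in behind it (the mouth between post and rail is 175 mm wide); when the right end is pushed back the left end kicks forward onto the post, which is the pivot
- rail_face (a point): middle of the back rail's front face, 10 mm above the desk. The keyboard's back edge ends up to 50 mm in front of this face, within about 8 degrees of parallel, wherever the pin stops it
- contact_pod: fixed black housing at the right end of the rail, 52 x 46 x 30 mm, about 385 mm right of the heel point; origin on the desk below the middle of its front face, x pointing away from the keyboard. The brass contact pin stands out of that face towards the keyboard
- pin_axis (a point): where the pin's axis leaves the housing's front face, 12 mm above the desk; the pin is 11 mm across. How far it stands out is not measured and differs: its tip at rest is 26 to 50 mm before the face. It is sprung, about 3 N per mm from first touch, 7 mm of travel, then rigid: find it by feel. Let go, it pushes the keyboard back a little until friction holds it
- mug: white mug with handle, 92 mm wide, 95 mm tall; origin at the centre of its underside; bystander
- stapler: red and black stapler, 148 x 37 x 40 mm; origin at the centre of its underside; bystander
- eraser: eraser in a sleeve, 48 x 23 x 13 mm; origin at the centre of its underside; bystander
- calculator: dark pocket calculator lying flat, 125 x 76 x 14 mm; origin at the centre of its underside; bystander
- clip_dish: small brass dish of clips, 68 mm across, 24 mm high; origin at the centre of its underside; bystander
- tape_dispenser: black weighted tape dispenser, 148 x 53 x 70 mm; origin at the centre of its underside; bystander
Things that resemble listed ones, but are neither listed nor needed, are in the scene too. There is more than one size of the contact_pod; the one meant has the size given above.

How it is judged:
On the way, in this order (a step that is already met when the one before it is completed fails the run):
1. the keyboard's left end is in the mouth and against the end cheek: its front left corner no more than 6 mm short of the cheek (y of front_left_corner in the frame of charging_rail above -0.006 m and x of front_left_corner in the frame of charging_rail between -0.008 and 0.03 m), for 0.1 s.
2. with the left end still home, the keyboard presses the contact pin with 4 to 18 N for 0.5 s (y of front_left_corner in the frame of charging_rail above -0.009 m and x of front_left_corner in the frame of charging_rail between -0.008 and 0.03 m and contact force between keyboard and contact_pod between 4 and 18 N), for 0.5 s.
At the end, for the whole second after the job is handed in: the keyboard lies still and flat on the desk, its left end still in the mouth at the cheek (front left corner no more than 9 mm short of the cheek, between 8 mm before and 30 mm behind the heel point), its back edge still resting on the contact pin (more than 0.2 N) (y of front_left_corner in the frame of charging_rail above -0.009 m and x of front_left_corner in the frame of charging_rail between -0.008 and 0.03 m and contact force between keyboard and contact_pod between 0.2 and 18 N and angle between keyboard's own z axis and vertical below 0.03 rad and height (world z) of keyboard below 0.004 m and linear speed of keyboard below 0.01 m/s); the robot touches nothing.
It fails at once if the contact pin is pressed with 20 N or more (contact force between keyboard and contact_pod above 20 N).
It fails at once if the keyboard is knocked or forced against the charging rail with 25 N or more (contact force between keyboard and charging_rail above 25 N).
It fails at once if the keyboard is tipped up or lifted (angle between keyboard's own z axis and vertical above 0.15 rad or height (world z) of keyboard above 0.02 m).
It fails at once if one of the bystanders (mug, stapler, eraser, calculator, clip dish, tape dispenser) is moved by 25 mm or more (distance of any of mug, stapler, eraser, calculator, clip_dish, tape_dispenser from where it was at the start of the episode above 0.025 m).
It also fails if it takes over 64 s, if anything falls off the work surface, if the arm or the gripper's body presses on something with over 40 N, if the wrist force passes 120 N, or if a joint passes its speed limit or range.

## Working session

There is one attempt and no reset: what is moved stays moved. The work goes in short steps, Python scripts to look and compute and a shell command to move; the robot and the scene stay as the last step left them, time stands still between calls to the robot, and variables do not carry over. Pictures are saved under pics/ and viewed, and the job is handed in when it is done.

```bash
ls; mkdir -p pics
cat > h.py <<'E'
from bench import env
import numpy as np, cv2
def cam2w(n,p,ci=None):
    c=ci or env.camera_info(n); return np.array(c["R"]).T@(np.array(p)-np.array(c["t"]))
def proj(n,X,ci=None):
    c=ci or env.camera_info(n); q=np.array(c["R"])@np.array(X)+np.array(c["t"]); f=240/np.tan(np.radians(c["vfov"]/2))
    return np.array([c["cx"]+f*q[0]/q[2],c["cy"]+f*q[1]/q[2]])
def pix2w(n,u,v,z,ci=None):
    c=ci or env.camera_info(n); f=240/np.tan(np.radians(c["vfov"]/2))
    R=np.array(c["R"]);t=np.array(c["t"]); d=R.T@np.array([(u-c["cx"])/f,(v-c["cy"])/f,1]); o=-R.T@t
    return o+d*(z-o[2])/d[2]
def snap(n,f):
    im=env.get_image(n); cv2.imwrite('pics/'+f+'.png',cv2.cvtColor(im,cv2.COLOR_RGB2BGR)); return im
E
python3 - <<'E'
from h import *
for n in("scene","side","wrist"):
    snap(n,n+"0")
    for q in("front_left_corner","keyboard","heel_point","heel_post","rail_face","charging_rail","contact_pod","pin_axis"):
        try:
            print(n,q,[(np.round(cam2w(n,r["point"]),3).tolist(),round(r["p"],2)) for r in env.landmark_of(n,q)][:4])
        except Exception as e: print(n,q,e)
s=env.get_state();print(s)
E
```

```text
pics
scene front_left_corner [([0.537, 0.149, 0.011], 0.89), ([0.699, -0.201, 0.014], 0.61)]
scene keyboard [([0.554, -0.082, -0.003], 0.82)]
scene heel_point [([0.545, 0.183, 0.01], 0.84)]
scene heel_post [([0.53, 0.16, 0.029], 0.6)]
scene rail_face [([0.708, 0.021, 0.01], 0.96), ([0.544, 0.185, 0.008], 0.75)]
scene charging_rail [([0.534, 0.186, -0.0], 0.97), ([0.535, 0.149, 0.015], 0.58)]
scene contact_pod [([0.742, -0.302, -0.001], 0.68), ([0.699, -0.197, -0.002], 0.58)]
scene pin_axis [([0.7, -0.199, 0.014], 0.94), ([0.736, -0.302, 0.005], 0.52), ([0.556, -0.081, 0.0], 0.41)]
side front_left_corner [([0.532, 0.148, 0.006], 0.56)]
side keyboard [([0.562, -0.084, -0.004], 0.96)]
side heel_point [([0.54, 0.181, 0.011], 0.92)]
side heel_post [([0.527, 0.16, 0.026], 0.81), ([0.404, 0.134, 0.0], 0.26)]
side rail_face [([0.71, 0.016, 0.011], 0.64), ([0.601, -0.441, -0.002], 0.25)]
side charging_rail [([0.54, 0.183, -0.003], 0.78), ([0.384, 0.047, -0.002], 0.3)]
side contact_pod [([0.7, -0.203, -0.0], 0.95), ([0.738, -0.303, 0.001], 0.66), ([0.405, 0.134, 0.0], 0.48)]
side pin_axis [([0
[... 214 characters left out ...]
pin_axis []
{'t': 1.35, 'joints': array([ 1.04682101,  0.53640177, -0.00438685,  1.53794999,  0.00255492,
        1.06733841, -0.07120533]), 'qvel': array([-0.00059501,  0.00064614, -0.00052694, -0.00062963,  0.00081473,
       -0.00073415, -0.00018443]), 'tau': array([-1.09226075e-04, -5.70893419e+01,  9.90080014e-01, -2.51912284e+01,
       -5.62479557e-02,  1.08799626e-02,  2.20714020e-05]), 'tcp_pos': array([ 0.28725087, -0.58303043,  0.23869532]), 'tcp_rot': array([ 9.73919579e-01,  2.26893483e-01, -1.16329100e-05, -4.45040135e-05]), 'wrist_force': array([ 0.45348336, -0.16830397,  0.44045959]), 'moment': array([-0.08698066,  0.01358437, -0.01531462]), 'finger_gap': 0.08785173582191858}
```

View pics/scene0.png

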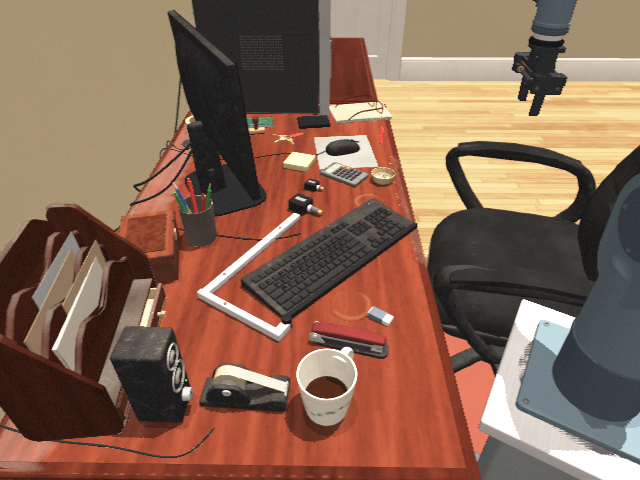

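View pics/side0.png

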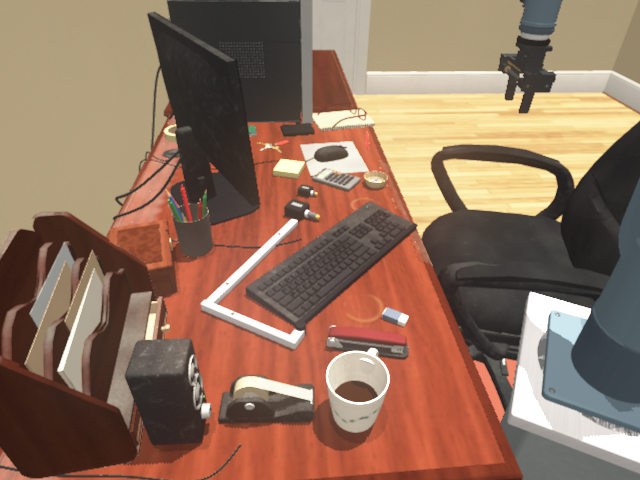

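Run:
```python
from h import *
# other bystanders from scene
for q in("mug","stapler","eraser","calculator","clip_dish","tape_dispenser"):
  for n in ("scene",):
    print(n,q,[(np.round(cam2w(n,r["point"]),3).tolist(),round(r["p"],2)) for r in env.landmark_of(n,q)][:2])
m=env.trace("scene","keyboard")[0]["pixels"]
im=cv2.imread('pics/scene0.png'); im[m]=im[m]//2+np.array([0,0,120],np.uint8)
# fit
for v in [np.round(proj("scene",(0.70,-.2,.03)))]: print(v)
cv2.imwrite('pics/kb.png',im)
c=env.camera_info("scene");print(c)
```

```text
scene mug [([0.374, 0.258, 0.0], 0.77)]
scene stapler [([0.403, 0.137, -0.001], 0.69)]
scene eraser [([0.383, 0.046, -0.002], 0.5)]
scene calculator [([0.711, -0.407, -0.002], 0.75), ([0.381, 0.045, 0.0], 0.66)]
scene clip_dish [([0.503, 0.318, 0.003], 0.65), ([0.603, -0.443, 0.0], 0.6)]
scene tape_dispenser [([0.505, 0.318, 0.003], 0.74)]
[309. 201.]
{'vfov': 55.48029796094792, 'cx': 319.0745336304072, 'cy': 234.53741720455878, 'R': array([[-0.85799776, -0.5136434 , -0.00320939],
       [-0.3132046 ,  0.52811352, -0.78930285],
       [ 0.40711512, -0.67621488, -0.61399569]]), 't': array([0.4716705 , 0.26164703, 0.78601465])}
```

The pod near the rail is at about (303,205) in the scene view. A second, smaller one is at (313,186). I'll enlarge that area and the mouth, and overlay fits on both.

Run:
```python
from h import *
from scipy.optimize import minimize
# keyboard pose from masks in both cams via IoU of convex hull
N=["scene","side"]; M={}
for n in N:
    r=env.trace(n,"keyboard"); M[n]=r[0]["pixels"]; print(n,[x["p"] for x in r],M[n].sum())
CI={n:env.camera_info(n) for n in N}
def corners(p):
    x,y,a=p;c,s=np.cos(a),np.sin(a)
    P=[]
    for kx,ky,kz in [(-.078,.22,0),(-.078,-.22,0),(.071,-.22,0),(.071,.22,0),(-.078,.22,.014),(-.078,-.22,.014),(.071,-.22,.023),(.071,.22,.023)]:
        P.append((x+c*kx-s*ky,y+s*kx+c*ky,kz))
    return P
def cost(p):
    t=0
    for n in N:
        pts=np.array([proj(n,P,CI[n]) for P in corners(p)])
        h=cv2.convexHull((pts*16).astype(np.float32)).astype(np.int32)
        im=np.zeros((480,640),np.uint8);cv2.fillConvexPoly(im,h,1,cv2.LINE_8,4); im=im>0
        t+=(im^M[n]).sum()/M[n].sum()
    return t
best=None
for a in np.radians([-25,-20,-15,-10,-5,5,10,15,20]):
    r=minimize(cost,[.557,-.083,a],method="Nelder-Mead",options=dict(initial_simplex=[[.557,-.083,a],[.567,-.083,a],[.557,-.073,a],[.557,-.083,a+.06]]))
    if best is None or r.fun<best.fun: best=r
print(best.x,np.degrees(best.x[2]),best.fun)
for P in corners(best.x)[:4]: print(np.round(P,4))
im=cv2.imread('pics/scene0.png'); 
K=corners(best.x)
for P in K: 
    u=proj("scene",P); cv2.circle(im,tuple(int(x) for x in u),1,(0,255,0),-1)
np.save('kb.npy',best.x)
a=cv2.resize(im[180:350,180:430],None,fx=3,fy=3,interpolation=cv2.INTER_CUBIC)
cv2.imwrite('pics/crop1.png',a)
im=cv2.imread('pics/side0.png')
for P in K: 
    u=proj("side",P); cv2.circle(im,tuple(int(x) for x in u),1,(0,255,0),-1)
cv2.imwrite('pics/crop2.png',cv2.resize(im[180:350,190:440],None,fx=3,fy=3,interpolation=cv2.INTER_CUBIC))
```

```text
scene [0.81] 8757
side [0.95] 9278
[ 0.55575375 -0.08340843 -0.2459409 ] -14.091375676416906 0.12343626161491894
[0.5337 0.149  0.    ]
[ 0.4265 -0.2778  0.    ]
[ 0.5711 -0.3141  0.    ]
[0.6782 0.1127 0.    ]
```

View pics/crop1.png

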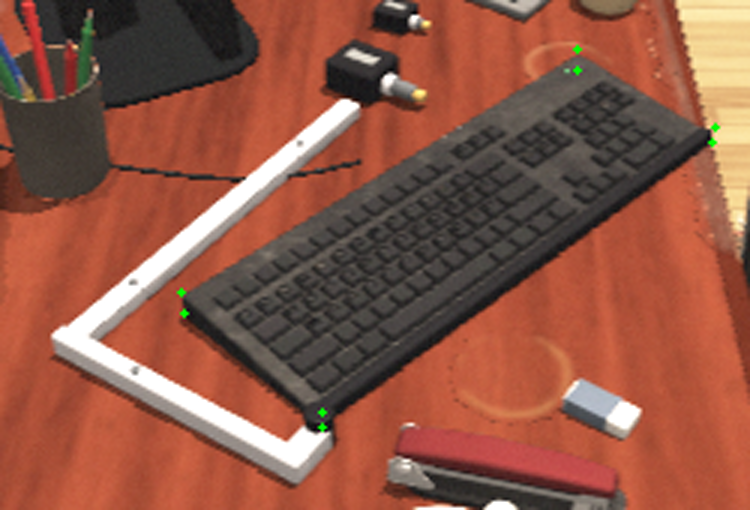

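View pics/crop2.png

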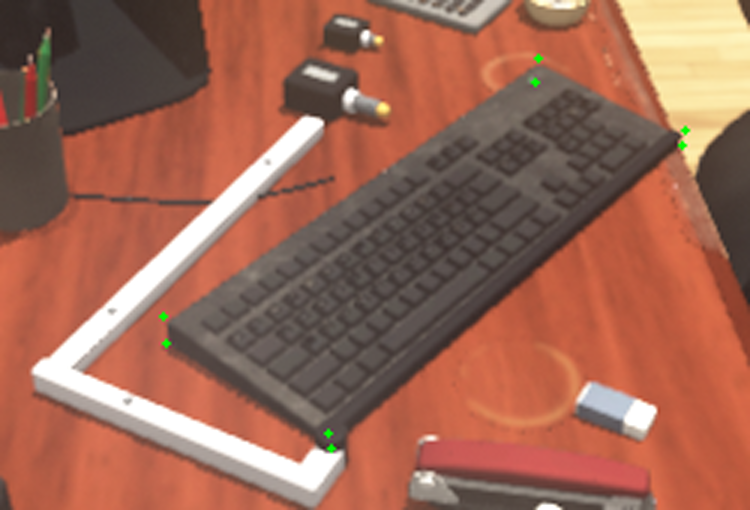

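The larger pod at (301,204), at the rail's right end, fits the description. The smaller one at (313,186) is the decoy. Next I'll approach the keyboard's right end with the gripper shut.

```bash
python3 -m jog '[[0.024,0.022,0,0,0,-0.088],[0.024,0.022,0,0,0,-0.088],[0.024,0.022,0,0,0,-0.088],[0.024,0.022,0,0,0,-0.088],[0.024,0.022,0,0,0,-0.088],[0.024,0.022,0,0,0,-0.088],[0.024,0.022,0,0,0,-0.088],[0.024,0.022,0,0,0,-0.088]]' 1 30
python3 - <<'E'
from h import *
snap("wrist","w1"); snap("scene","s1"); c=env.camera_info("wrist")
print(env.get_state()["tcp_pos"],env.grip_depth)
im=cv2.imread('pics/w1.png')
x,y,a=np.load('kb.npy');cc,s=np.cos(a),np.sin(a)
for kx,ky,kz in [(-.078,-.22,0),(.071,-.22,0),(-.078,-.22,.014),(.071,-.22,.023)]:
    u=proj("wrist",(x+cc*kx-s*ky,y+s*kx+cc*ky,kz),c);print(u)
    if np.all(abs(u)<2000): cv2.circle(im,tuple(int(q) for q in u),3,(0,255,0),-1)
cv2.imwrite('pics/w1a.png',im)
E
```

```text
t: 2.47
tcp_pos: [0.4756, -0.4074, 0.2393]
tcp_rot: [0.989, -0.147, -0.003, 0.001]
wrist_force: [-0.1, 0.2, 0.7]
finger_gap: 0.0366
[ 0.48061706 -0.40212931  0.23904431] 0.0187
[227.99045343 280.02255101]
[212.44838763 143.78945062]
[224.89071716 284.88280004]
[205.66324413 144.27456026]
```

View pics/w1a.png

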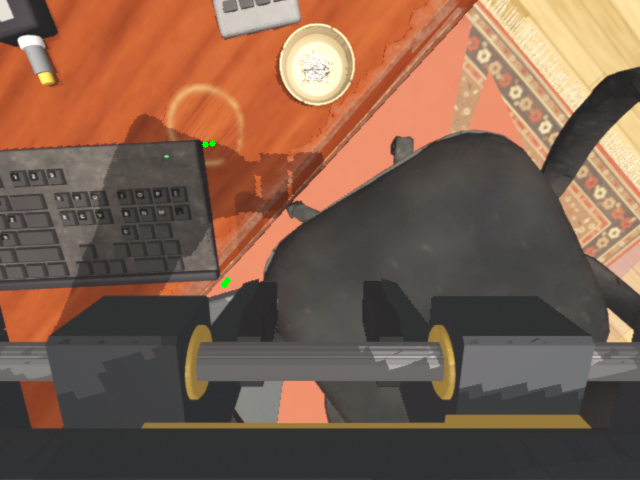

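View pics/s1.png

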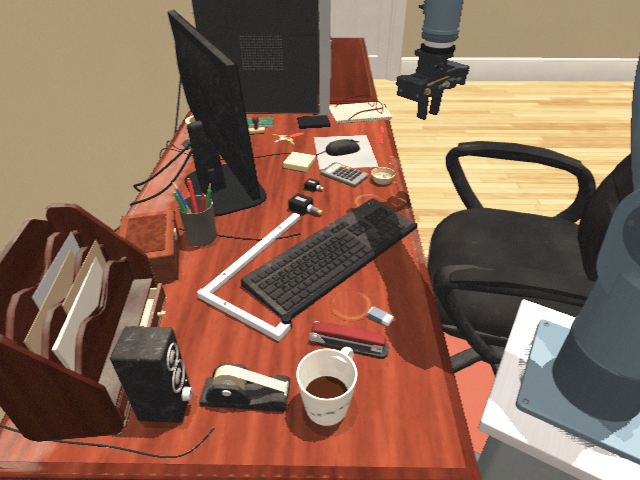

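The wrist view shows the right end clearly: back top corner at (203,141), front corner at (217,277). The desk edge runs diagonally right behind it. Next I'll refine the keyboard pose from this view.

Run:
```python
from h import *
n="wrist"; c=env.camera_info(n)
print("BR",pix2w(n,203,141,.023,c),"FR top",pix2w(n,218,272,.014,c),"FR bot",pix2w(n,217,279,0.0,c))
print("left back edge",pix2w(n,0,150,.023,c),"front",pix2w(n,0,290,.005,c))
for u,v in((215,290),(255,248),(305,195),(350,140)): print("desk edge",pix2w(n,u,v,0,c)[:2])
for q in("contact_pod","pin_axis","calculator","clip_dish"): print(q,[(np.round(cam2w(n,r["point"],c),3).tolist(),round(r["p"],2)) for r in env.landmark_of(n,q)][:3])
print("tip",pix2w(n,47,80,.012,c), "base",pix2w(n,28,40,.012,c))
im=cv2.imread('pics/w1.png'); cv2.imwrite('pics/w1c.png',cv2.resize(im[100:320,100:360],None,fx=3,fy=2.7))
```

```text
BR [ 0.57460751 -0.31272693  0.023     ] FR top [ 0.4427244  -0.27586558  0.014     ] FR bot [ 0.43118104 -0.26632676  0.        ]
left back edge [ 0.62162921 -0.12217029  0.023     ] front [ 0.48867991 -0.02970857  0.005     ]
desk edge [ 0.41923057 -0.25940013]
desk edge [ 0.45376566 -0.31941219]
desk edge [ 0.4944128  -0.38931623]
desk edge [ 0.53530835 -0.4495531 ]
contact_pod [([0.705, -0.184, 0.0], 0.78)]
pin_axis [([0.705, -0.193, 0.012], 0.73)]
calculator []
clip_dish [([0.604, -0.441, 0.005], 0.6)]
tip [ 0.66884848 -0.18828269  0.012     ] base [ 0.70449741 -0.18765618  0.012     ]
```

View pics/w1c.png

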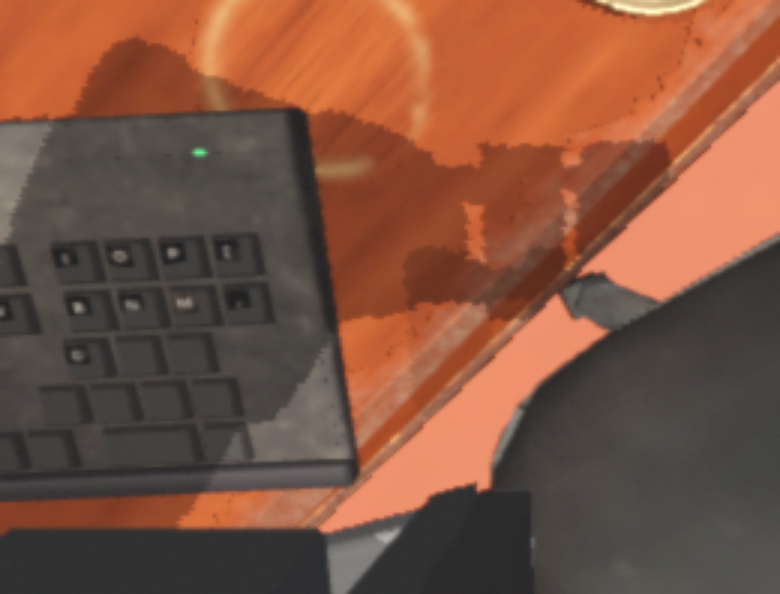

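```bash
python3 -m jog '[[0.002,0.012,-0.038,0,0,0.01],[0.002,0.012,-0.038,0,0,0.01],[0.002,0.012,-0.038,0,0,0.01],[0.002,0.012,-0.038,0,0,0.01],[0.002,0.008,-0.025,0,0,0.01],[0,0,-0.01,0,0,0],[0,0,0,0,0,0]]'
python3 - <<'E'
from h import *
print(env.get_state()["tcp_pos"]); snap("scene","s2")
cv2.imwrite('pics/s2c.png',cv2.resize(cv2.imread('pics/s2.png')[130:330,260:510],None,fx=3,fy=3))
E
```

```text
t: 3.35
tcp_pos: [0.4752, -0.3661, 0.0501]
tcp_rot: [0.992, -0.129, 0.001, 0.007]
wrist_force: [-0.5, 0.4, -0.1]
finger_gap: 0.0002
[ 0.47518963 -0.36605349  0.05013669]
```

View pics/s2c.png

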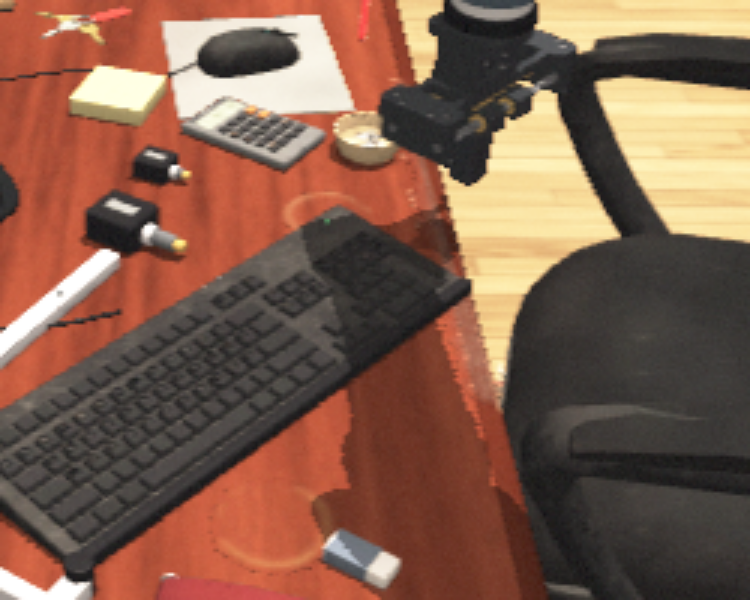

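```bash
python3 -m jog '[[0.012,0.012,0,0,0,0.01],[0.012,0.008,-0.008,0,0,0.01],[0.003,0,-0.015,0,0,0],[0,0,-0.01,0,0,0],[0,0,-0.006,0,0,0],[0,0,-0.002,0,0,0]]'
python3 - <<'E'
from h import *
print(env.get_state()["tcp_pos"],env.get_state()["wrist_force"]); snap("wrist","w3")
E
```

```text
t: 3.9
tcp_pos: [0.5105, -0.3505, 0.0141]
tcp_rot: [0.993, -0.119, 0.008, 0.011]
wrist_force: [0.3, -0.3, 0.0]
finger_gap: 0.0002
[ 0.5104812  -0.35049772  0.01409879] [ 0.34375967 -0.26202487  0.04729305]
```

View pics/w3.png

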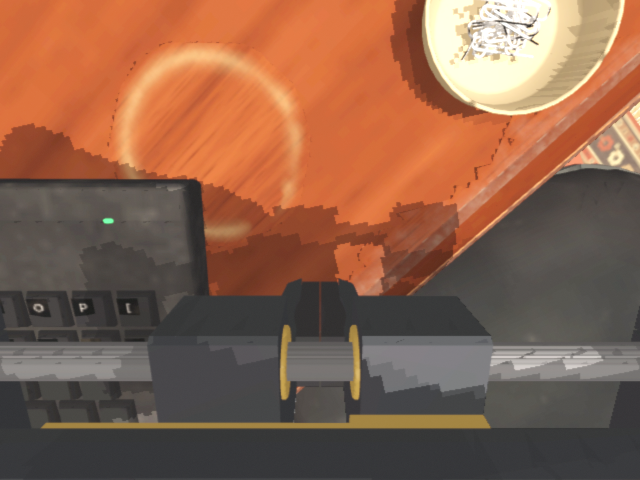

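```bash
python3 -m jog '[[-0.012,0.003,-0.003,0,0,0],[-0.004,0.004,-0.003,0,0,0],[0.001,0.005,0,0,0,0],[0.001,0.005,0,0,0,0],[0.001,0.004,0,0,0,0]]'
python3 - <<'E'
from h import *
c=env.camera_info("wrist");im=snap("wrist","w4");print(env.get_state()["tcp_pos"])
E
```

```text
t: 4.37
tcp_pos: [0.496, -0.3305, 0.0078]
tcp_rot: [0.993, -0.121, 0.007, 0.012]
wrist_force: [0.9, -0.9, -0.4]
finger_gap: 0.0005
[ 0.4967312  -0.32928869  0.0078591 ]
```

View pics/w4.png

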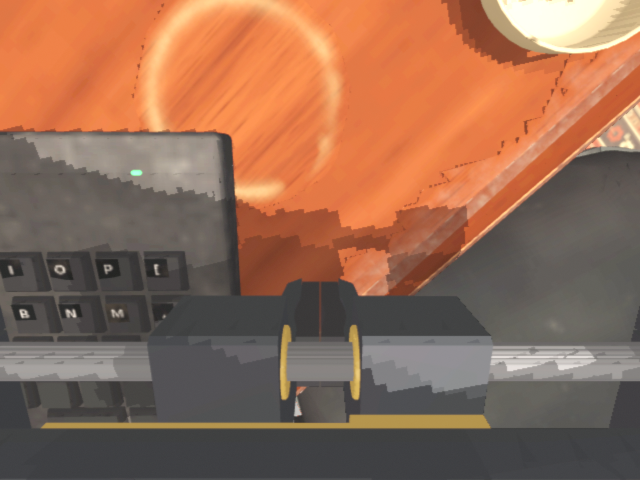

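```bash
python3 -m jog '[[0.0005,0.003,0,0,0,0],[0.0005,0.003,0,0,0,0],[0.0005,0.003,0,0,0,0]]'; python3 -m jog '[[0.0005,0.003,0,0,0,0],[0.0005,0.003,0,0,0,0]]';python3 -m jog '[[0.0005,0.003,0,0,0,0],[0.0005,0.003,0,0,0,0]]'
```

```text
t: 4.67
tcp_pos: [0.4999, -0.3197, 0.0086]
tcp_rot: [0.993, -0.12, 0.009, 0.012]
wrist_force: [0.1, -0.6, 0.1]
finger_gap: 0.0006
t: 4.83
tcp_pos: [0.5015, -0.313, 0.0089]
tcp_rot: [0.993, -0.12, 0.009, 0.012]
wrist_force: [-0.7, 0.5, -0.1]
finger_gap: 0.0007
t: 5.0
tcp_pos: [0.5026, -0.3069, 0.0089]
tcp_rot: [0.993, -0.12, 0.009, 0.012]
wrist_force: [-0.6, -3.3, -2.0]
finger_gap: 0.0002
```

```bash
python3 -m jog '[[0.0007,0.003,0,0,0,0],[0.0007,0.003,0,0,0,0],[0.0007,0.003,0,0,0,0],[0.0007,0.003,0,0,0,0]]'; python3 -m jog '[[0.0007,0.003,0,0,0,0],[0.0007,0.003,0,0,0,0],[0.0007,0.003,0,0,0,0]]'
python3 - <<'E'
from h import *
snap("scene","s5");snap("side","d5")
a=cv2.imread('pics/s5.png')[180:350,180:430];b=cv2.imread('pics/d5.png')[180:350,190:440]
cv2.imwrite('pics/p5.png',cv2.resize(np.vstack([a,b]),None,fx=1.75*1.0,fy=1.75))
print(env.get_state()["tcp_pos"])
for n in("scene","side"):
    for q in("front_left_corner","keyboard","heel_point"): print(n,q,[(np.round(cam2w(n,r["point"]),3).tolist(),round(r["p"],2)) for r in env.landmark_of(n,q)][:2])
cv2.imwrite('pics/p5a.png',cv2.resize(a,None,fx=3,fy=3,interpolation=cv2.INTER_CUBIC))
E
```

```text
t: 5.33
tcp_pos: [0.5046, -0.2963, 0.009]
tcp_rot: [0.992, -0.121, 0.009, 0.013]
wrist_force: [-0.8, -3.0, -1.7]
finger_gap: 0.0002
t: 5.58
tcp_pos: [0.5067, -0.2869, 0.009]
tcp_rot: [0.992, -0.122, 0.009, 0.014]
wrist_force: [0.6, -2.3, -1.2]
finger_gap: 0.0007
[ 0.50696017 -0.28606738  0.00893155]
scene front_left_corner [([0.542, 0.169, 0.011], 0.83), ([0.603, -0.44, 0.003], 0.64)]
scene keyboard [([0.562, -0.061, -0.001], 0.7), ([0.542, 0.186, 0.011], 0.61)]
scene heel_point [([0.544, 0.185, 0.01], 0.9)]
side front_left_corner [([0.54, 0.172, 0.008], 0.78)]
side keyboard [([0.568, -0.066, -0.001], 0.8)]
side heel_point [([0.539, 0.18, 0.009], 0.93)]
```

View pics/p5a.png

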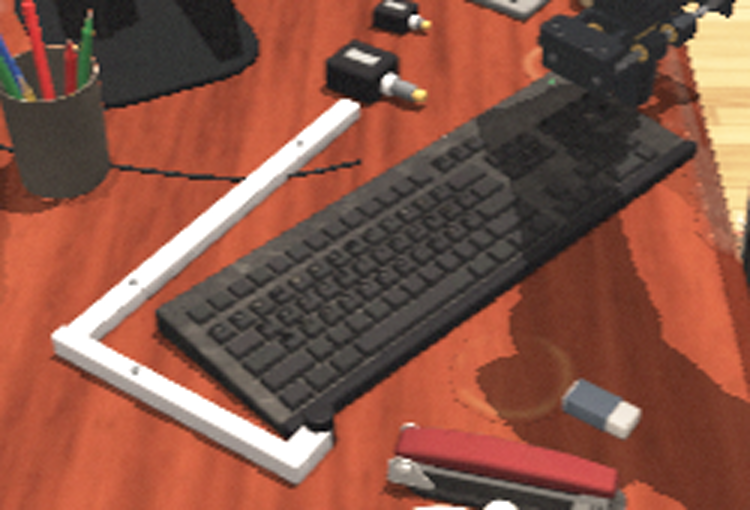

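The left corner at crop (290,428) has gone behind the post at (320,415), with about 12 mm left to the cheek.

```bash
python3 -m jog '[[0.0006,0.0025,0,0,0,0],[0.0006,0.0025,0,0,0,0],[0.0006,0.0025,0,0,0,0]]'; python3 -m jog '[[0.0005,0.002,0,0,0,0],[0.0005,0.002,0,0,0,0]]'; python3 -m jog '[[0.0005,0.002,0,0,0,0]]';python3 -m jog '[[0.0005,0.002,0,0,0,0]]'
python3 - <<'E'
from h import *
im=snap("scene","s6")
a=cv2.imread('pics/s6.png')[240:350,180:320]
print(env.get_state()["tcp_pos"],env.get_state()["wrist_force"])
cv2.imwrite('pics/p6a.png',cv2.resize(a,None,fx=5,fy=5,interpolation=cv2.INTER_CUBIC))
E
```

```text
t: 6.23
tcp_pos: [0.5081, -0.2811, 0.0091]
tcp_rot: [0.992, -0.123, 0.009, 0.014]
wrist_force: [-0.1, -2.2, -1.1]
finger_gap: 0.0003
t: 6.4
tcp_pos: [0.5088, -0.2774, 0.009]
tcp_rot: [0.992, -0.123, 0.009, 0.015]
wrist_force: [-0.9, -1.8, -0.8]
finger_gap: 0.0004
t: 6.48
tcp_pos: [0.5093, -0.2757, 0.0091]
tcp_rot: [0.992, -0.123, 0.009, 0.015]
wrist_force: [-0.9, -8.0, -1.9]
finger_gap: 0.0004
t: 6.57
tcp_pos: [0.5098, -0.2756, 0.0093]
tcp_rot: [0.992, -0.124, 0.01, 0.017]
wrist_force: [-0.1, -10.1, -2.2]
finger_gap: 0.0002
[ 0.50991958 -0.27575425  0.00940025] [-0.19966714 -6.76748899 -2.81054516]
```

View pics/p6a.png

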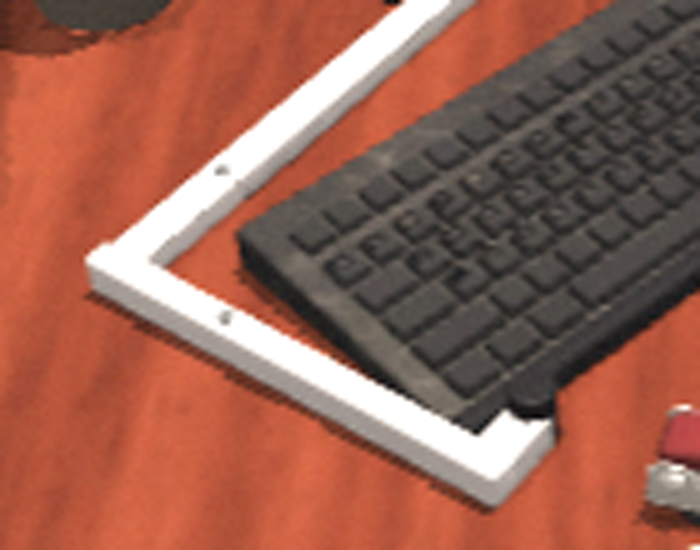

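The left end is home: the push stalled at about 8 to 10 N and the corner meets the cheek. Next I'll back off, lift, and move to the front side near the right end.

```bash
python3 -m jog '[[-0.001,-0.008,0,0,0,0],[-0.001,-0.006,0.006,0,0,0],[0,0,0.025,0,0,0],[0,0,0.03,0,0,0]]'; python3 -m jog '[[-0.025,0.018,0.01,0,0,0],[-0.025,0.018,0,0,0,0],[-0.025,0.018,0,0,0,0],[-0.018,0.015,0,0,0,0],[0,0,0,0,0,0]]'
python3 - <<'E'
from h import *
im=snap("wrist","w7");snap("scene","s7")
n="wrist"
print(env.get_state()["tcp_pos"],env.get_state()["tcp_rot"])
a=cv2.imread('pics/s7.png')[140:340,200:450]
cv2.imwrite('pics/p7a.png',cv2.resize(a,None,fx=3,fy=3,interpolation=cv2.INTER_CUBIC))
E
```

```text
t: 6.95
tcp_pos: [0.5043, -0.2869, 0.0671]
tcp_rot: [0.992, -0.123, 0.005, 0.014]
wrist_force: [0.2, -0.3, -0.7]
finger_gap: 0.0008
t: 7.37
tcp_pos: [0.4133, -0.2173, 0.086]
tcp_rot: [0.992, -0.123, 0.011, 0.014]
wrist_force: [-0.2, 0.4, -0.5]
finger_gap: 0.0004
[ 0.41721022 -0.22003596  0.0865459 ] [ 0.9921716  -0.12316049  0.01379561  0.01538449]
```

View pics/p7a.png

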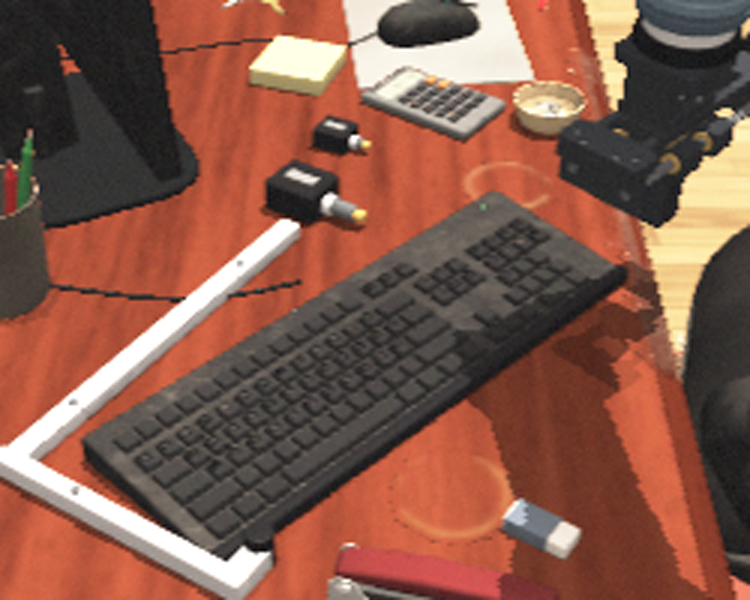

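View pics/w7.png

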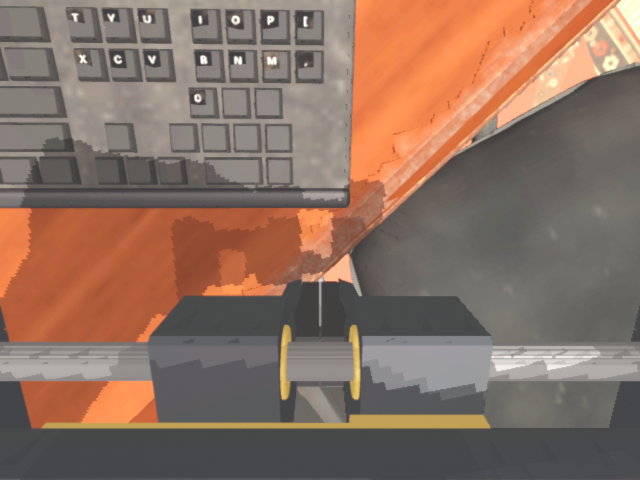

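```bash
python3 - <<'E'
from h import *
n="wrist"; env.get_image(n); c=env.camera_info(n); snap(n,"w7b"); print(env.get_state()["tcp_pos"])
E
python3 - <<'E'
from h import *
n="wrist";c=env.camera_info(n)
print("FR bot",pix2w(n,348,207,.0,c),"top",pix2w(n,348,195,.014,c),"front pt",pix2w(n,100,206,0,c))
for u,v in((200,320),(320,268),(400,205)): print("edge",pix2w(n,u,v,0,c)[:2])
E
```

```text
[ 0.41863977 -0.2211817   0.08642049]
FR bot [ 0.44128216 -0.24780368  0.        ] top [ 0.45084215 -0.24855928  0.014     ] front pt [ 0.4814753  -0.09504494  0.        ]
edge [ 0.39036829 -0.13060105]
edge [ 0.40572324 -0.22004765]
edge [ 0.4340719  -0.28089199]
```

View pics/w7b.png

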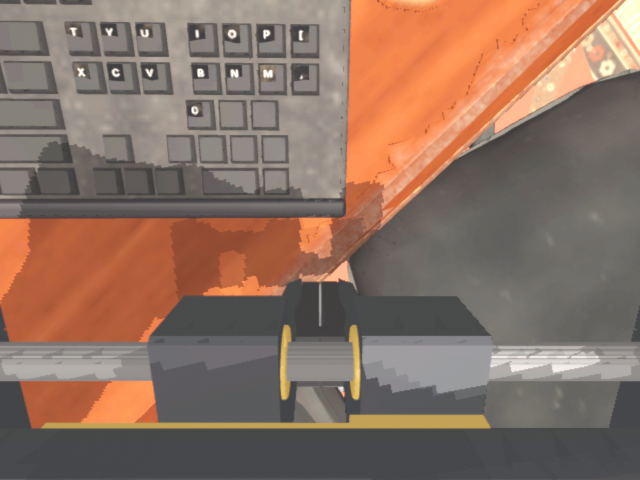

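```bash
python3 -m jog '[[-0.001,0.012,-0.015,0,0,0],[0,0.004,-0.02,0,0,0],[0,0,-0.015,0,0,0],[0,0,-0.012,0,0,0],[0,0,-0.006,0,0,0],[0,0,0,0,0,0]]'
python3 - <<'E'
from h import *
s=env.get_state();print(s["tcp_pos"],s["wrist_force"])
E
```

```text
t: 8.07
tcp_pos: [0.427, -0.2099, 0.0166]
tcp_rot: [0.992, -0.125, 0.02, 0.017]
wrist_force: [0.1, -0.2, 0.9]
finger_gap: 0.001
[ 0.42702768 -0.20986686  0.01661734] [ 0.10575401 -0.21930867  0.87879542]
```

```bash
python3 -m jog '[[-0.004,0.001,-0.003,0.02,0.018,0],[-0.002,0,-0.003,0.02,0.018,0],[0,0,-0.002,0,0,0]]'
python3 - <<'E'
from h import *
s=env.get_state();print(s["tcp_pos"],s["wrist_force"]); snap("wrist","w8")
E
```

```text
t: 8.32
tcp_pos: [0.4233, -0.2102, 0.009]
tcp_rot: [0.992, -0.125, -0.0, -0.001]
wrist_force: [-0.5, -0.6, 0.4]
finger_gap: 0.0004
[ 0.4232571  -0.21023268  0.00900982] [-0.49460584 -0.55638419  0.37936296]
```

View pics/w8.png

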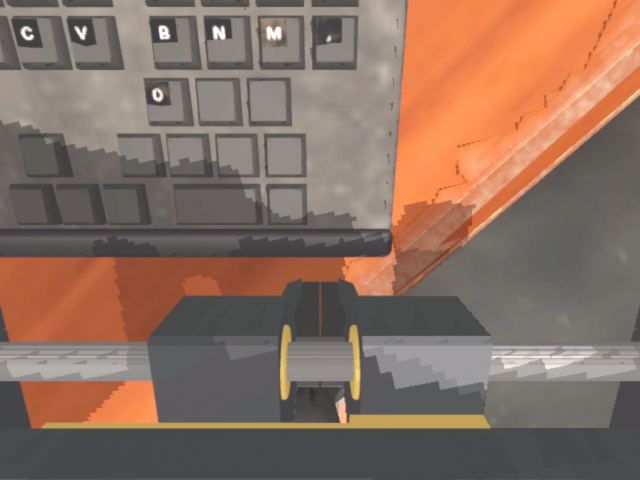

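```bash
python3 -m jog '[[0.003,-0.0006,0,0,0,0],[0.003,-0.0006,0,0,0,0],[0.003,-0.0006,0,0,0,0],[0.003,-0.0006,0,0,0,0]]'; python3 -m jog '[[0.003,-0.0006,0,0,0,0],[0.003,-0.0006,0,0,0,0],[0.003,-0.0006,0,0,0,0]]';python3 -m jog '[[0.003,-0.0005,0,0,0,0],[0.003,-0.0005,0,0,0,0],[0.003,-0.0005,0,0,0,0],[0.003,-0.0005,0,0,0,0]]'
```

```text
t: 8.7
tcp_pos: [0.4363, -0.2129, 0.0098]
tcp_rot: [0.992, -0.125, 0.001, 0.0]
wrist_force: [-2.5, 0.8, 0.1]
finger_gap: 0.0004
t: 8.95
tcp_pos: [0.4447, -0.2145, 0.0097]
tcp_rot: [0.992, -0.125, -0.001, 0.0]
wrist_force: [-1.9, 0.2, -0.2]
finger_gap: 0.0002
t: 9.28
tcp_pos: [0.457, -0.2165, 0.0095]
tcp_rot: [0.992, -0.125, -0.001, 0.0]
wrist_force: [-1.1, -0.4, 0.8]
finger_gap: 0.0004
```

```bash
python3 -m jog '[[0.003,-0.0004,0,0,0,0],[0.003,-0.0004,0,0,0,0],[0.003,-0.0004,0,0,0,0],[0.003,-0.0004,0,0,0,0]]'; python3 -m jog '[[0.002,-0.0003,0,0,0,0],[0.002,-0.0003,0,0,0,0]]'
python3 - <<'E'
from h import *
print(env.get_state()["wrist_force"])
snap("scene","s9")
a=cv2.imread('pics/s9.png')[170:350,190:440]
cv2.imwrite('pics/p9a.png',cv2.resize(a,None,fx=3,fy=3,interpolation=cv2.INTER_CUBIC))
for q in("front_left_corner",): print(q,[(np.round(cam2w("scene",r["point"]),3).tolist(),round(r["p"],2)) for r in env.landmark_of("scene",q)][:2])
E
```

```text
t: 9.62
tcp_pos: [0.4703, -0.2184, 0.0094]
tcp_rot: [0.992, -0.125, -0.002, 0.0]
wrist_force: [-2.4, -0.5, 0.7]
finger_gap: 0.0003
t: 9.78
tcp_pos: [0.4751, -0.2192, 0.0094]
tcp_rot: [0.992, -0.125, -0.001, 0.0]
wrist_force: [-2.0, -0.1, 0.4]
finger_gap: 0.0002
[-1.99631198 -0.13194367  0.40430772]
front_left_corner [([0.542, 0.18, 0.014], 0.69)]
```

View pics/p9a.png

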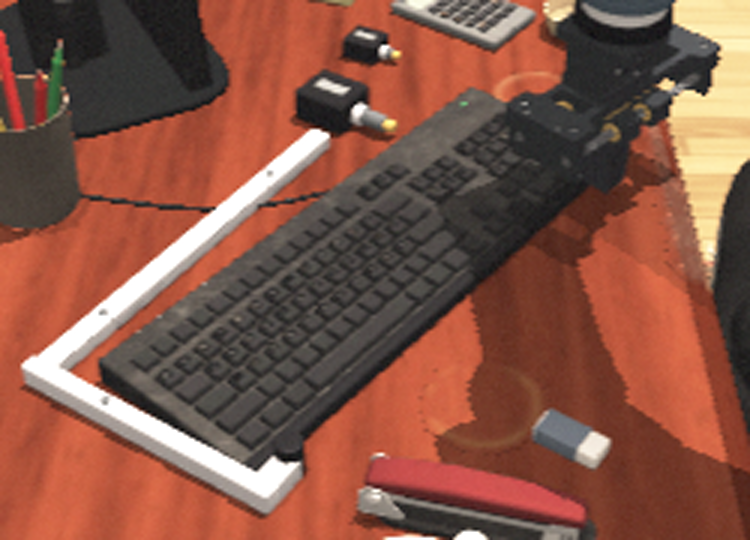

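The pin tip at crop (395,127) is now a short gap from the back edge, so I'll slow down.

```bash
python3 -m jog '[[0.0015,-0.0002,0,0,0,0],[0.0015,-0.0002,0,0,0,0],[0.0015,-0.0002,0,0,0,0]]'; python3 -m jog '[[0.0012,-0.0001,0,0,0,0],[0.0012,-0.0001,0,0,0,0]]'; python3 -m jog '[[0.0012,-0.0001,0,0,0,0],[0.0012,-0.0001,0,0,0,0]]'
```

```text
t: 10.13
tcp_pos: [0.4797, -0.2198, 0.0094]
tcp_rot: [0.992, -0.125, -0.001, 0.0]
wrist_force: [-1.7, 0.1, 0.1]
finger_gap: 0.0004
t: 10.3
tcp_pos: [0.4821, -0.22, 0.0094]
tcp_rot: [0.992, -0.125, -0.002, 0.0]
wrist_force: [-1.8, -0.5, 0.7]
finger_gap: 0.0001
t: 10.47
tcp_pos: [0.4846, -0.2203, 0.0094]
tcp_rot: [0.992, -0.125, -0.002, 0.0]
wrist_force: [-1.6, -0.4, -1.2]
finger_gap: 0.0006
```

```bash
python3 -m jog '[[0.0012,-0.0001,0,0,0,0],[0.0012,-0.0001,0,0,0,0]]'; python3 -m jog '[[0.0012,-0.0001,0,0,0,0],[0.0012,-0.0001,0,0,0,0]]'; python3 -m jog '[[0.0012,-0.0001,0,0,0,0]]'
python3 - <<'E'
from h import *
snap("scene","s10")
a=cv2.imread('pics/s10.png')[170:260,260:390]
cv2.imwrite('pics/p10a.png',cv2.resize(a,None,fx=5,fy=5,interpolation=cv2.INTER_CUBIC))
E
```

```text
t: 10.63
tcp_pos: [0.4872, -0.2205, 0.0094]
tcp_rot: [0.992, -0.125, -0.002, 0.0]
wrist_force: [-2.3, -1.4, 0.1]
finger_gap: 0.0005
t: 10.8
tcp_pos: [0.4898, -0.2208, 0.0094]
tcp_rot: [0.992, -0.125, -0.002, 0.0]
wrist_force: [-1.7, -0.6, 0.7]
finger_gap: 0.0003
t: 10.88
tcp_pos: [0.4912, -0.2209, 0.0093]
tcp_rot: [0.992, -0.125, -0.002, 0.0]
wrist_force: [-2.1, -1.0, -0.4]
finger_gap: 0.0006
```

View pics/p10a.png

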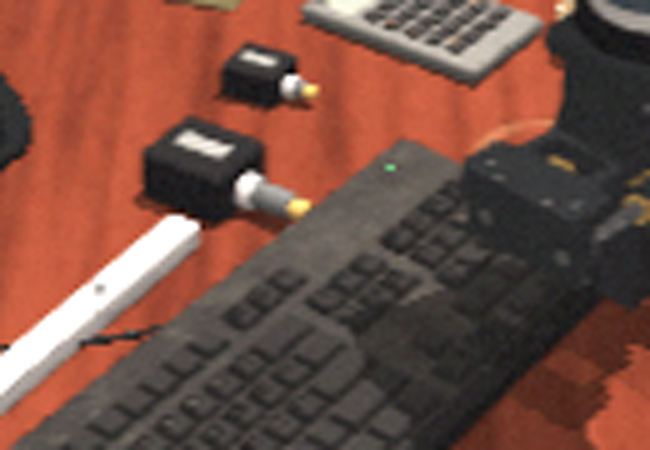

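```bash
for i in 1; do python3 -m jog '[[0.001,-0.0001,0,0,0,0],[0.001,-0.0001,0,0,0,0]]'; python3 -m jog '[[0.001,-0.0001,0,0,0,0]]';  python3 -m jog '[[0.001,-0.0001,0,0,0,0]]';  python3 -m jog '[[0.001,-0.0001,0,0,0,0]]'; done | egrep 'pos|force'
```

```text
tcp_pos: [0.4936, -0.2211, 0.0094]
wrist_force: [-2.3, -0.5, 0.8]
tcp_pos: [0.4947, -0.2213, 0.0094]
wrist_force: [-2.4, -0.1, 1.0]
tcp_pos: [0.4958, -0.2214, 0.0094]
wrist_force: [-2.7, -1.0, 1.1]
tcp_pos: [0.4969, -0.2215, 0.0094]
wrist_force: [-1.1, -1.4, -0.2]
```

```bash
(python3 -m jog '[[0.001,0,0,0,0,0]]'; python3 -m jog '[[0.001,0,0,0,0,0]]';  python3 -m jog '[[0.001,0,0,0,0,0]]';  python3 -m jog '[[0.001,0,0,0,0,0]]') | egrep 'pos|force'
```

```text
tcp_pos: [0.498, -0.2216, 0.0094]
wrist_force: [-1.6, -0.8, -0.5]
tcp_pos: [0.4985, -0.2216, 0.0093]
wrist_force: [-4.8, -0.1, 1.6]
tcp_pos: [0.4986, -0.2215, 0.0091]
wrist_force: [-4.7, 0.1, 1.0]
tcp_pos: [0.4987, -0.2214, 0.0089]
wrist_force: [-4.6, 0.3, 1.4]
```

Pin touched at TCP x ≈ 0.498. Next I'll raise the push gradually.

```bash
(python3 -m jog '[[0.0015,0,0,0,0,0],[0.0015,0,0,0,0,0]]'; python3 -m jog '[[0.002,0,0,0,0,0]]';  python3 -m jog '[[0.002,0,0,0,0,0]]') | egrep 't:|pos|force'
```

```text
t: 11.85
tcp_pos: [0.4992, -0.2212, 0.0083]
tcp_rot: [0.992, -0.126, -0.007, -0.0]
wrist_force: [-5.1, 0.4, 1.5]
t: 11.93
tcp_pos: [0.4995, -0.221, 0.0079]
tcp_rot: [0.992, -0.126, -0.008, -0.0]
wrist_force: [-6.1, -0.1, 2.0]
t: 12.02
tcp_pos: [0.4995, -0.2208, 0.0075]
tcp_rot: [0.992, -0.126, -0.01, -0.0]
wrist_force: [-6.9, -0.5, 2.2]
```

```bash
(python3 -m jog '[[0.0025,0,0.0005,0,-0.004,0],[0.0025,0,0.0005,0,-0.004,0]]'; python3 -m jog '[[0.003,0,0.0005,0,-0.004,0],[0.003,0,0.0005,0,-0.004,0]]') | egrep 't:|pos|force|rot'; python3 -c "
from h import *
s=env.get_state();print(s['wrist_force'])"
```

```text
t: 12.18
tcp_pos: [0.4999, -0.2208, 0.0074]
tcp_rot: [0.992, -0.126, -0.011, -0.001]
wrist_force: [-7.8, -0.9, 2.8]
t: 12.35
tcp_pos: [0.5002, -0.2208, 0.0072]
tcp_rot: [0.992, -0.127, -0.012, -0.002]
wrist_force: [-9.7, -0.4, 2.3]
[-9.70790056 -0.36943979  2.33599744]
```

```bash
for i in 1; do python3 -m jog '[[0.0033,0,0.0008,0,-0.005,0],[0.0033,0,0.0008,0,-0.005,0],[0.0033,0,0.0008,0,-0.005,0]]'; python3 -m jog '[[0.0034,0,0.0008,0,-0.005,0],[0.0034,0,0.0008,0,-0.005,0],[0.0034,0,0.0008,0,-0.005,0],[0.0034,0,0.0008,0,-0.005,0]]'; done | egrep 't:|pos|force|rot'
```

```text
t: 12.6
tcp_pos: [0.5005, -0.2208, 0.0072]
tcp_rot: [0.992, -0.128, -0.014, -0.003]
wrist_force: [-8.5, -1.8, 1.5]
t: 12.93
tcp_pos: [0.5006, -0.2208, 0.0072]
tcp_rot: [0.991, -0.129, -0.017, -0.005]
wrist_force: [-8.7, -0.8, 1.7]
```

```bash
for i in 1; do python3 -m jog '[[0.004,0,0.0008,0,-0.006,0],[0.004,0,0.0008,0,-0.006,0],[0.004,0,0.0008,0,-0.006,0],[0.0042,0,0.0008,0,-0.006,0]]'; python3 -m jog '[[0.0044,0,0.0008,0,-0.007,0],[0.0044,0,0.0008,0,-0.007,0],[0.0044,0,0.0008,0,-0.007,0],[0.0044,0,0.0008,0,-0.007,0]]';  done | egrep 't:|pos|force|rot'
python3 - <<'E'
from h import *
print(env.get_state()["wrist_force"])
snap("scene","s11")
a=cv2.imread('pics/s11.png')[170:350,190:440]
cv2.imwrite('pics/p11a.png',cv2.resize(a,None,fx=3,fy=3,interpolation=cv2.INTER_CUBIC))
E
```

```text
t: 13.27
tcp_pos: [0.501, -0.2208, 0.0071]
tcp_rot: [0.991, -0.131, -0.02, -0.007]
wrist_force: [-11.9, -1.0, 4.1]
t: 13.6
tcp_pos: [0.5011, -0.2205, 0.0067]
tcp_rot: [0.991, -0.132, -0.022, -0.01]
wrist_force: [-11.8, -0.9, 4.8]
[-11.7634836   -0.88065298   4.7632593 ]
```

View pics/p11a.png

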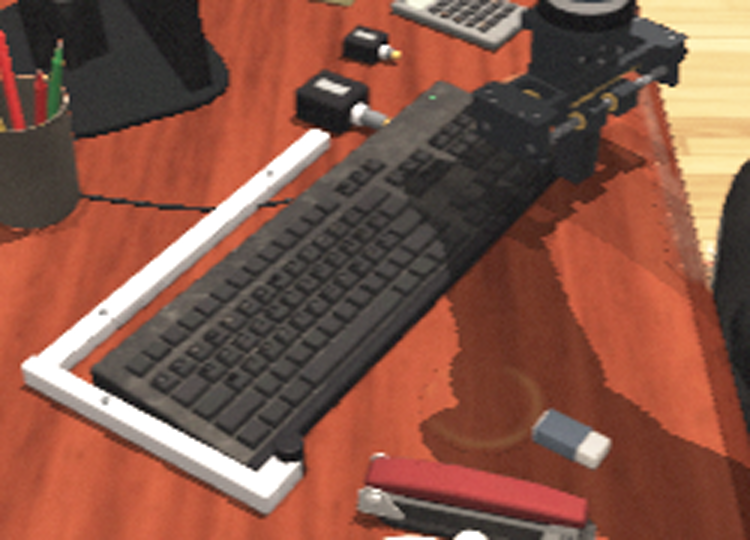

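Run:
```python
from h import *
for n in("scene","side"):
    im=cv2.imread('pics/s11.png') if n=="scene" else (snap("side","d11"),cv2.imread('pics/d11.png'))[1]
    for q in("front_left_corner","heel_point"): print(n,q,[(np.round(cam2w(n,r["point"]),3).tolist(),round(r["p"],2)) for r in env.landmark_of(n,q)][:2])
    u=proj(n,(0.542,0.182,.015)).astype(int); x,y=u[0]-35,u[1]-30
    a=cv2.resize(im[y:y+60,x:x+70],None,fx=10,fy=10,interpolation=cv2.INTER_CUBIC)
    cv2.imwrite('pics/c11%s.png'%n,a); print(n,x,y)
```

```text
scene front_left_corner [([0.539, 0.178, 0.012], 0.79)]
scene heel_point [([0.543, 0.184, 0.012], 0.92)]
scene 238 296
side front_left_corner []
side heel_point [([0.537, 0.183, 0.012], 0.93), ([0.706, 0.013, 0.011], 0.59)]
side 252 304
```

View pics/c11scene.png

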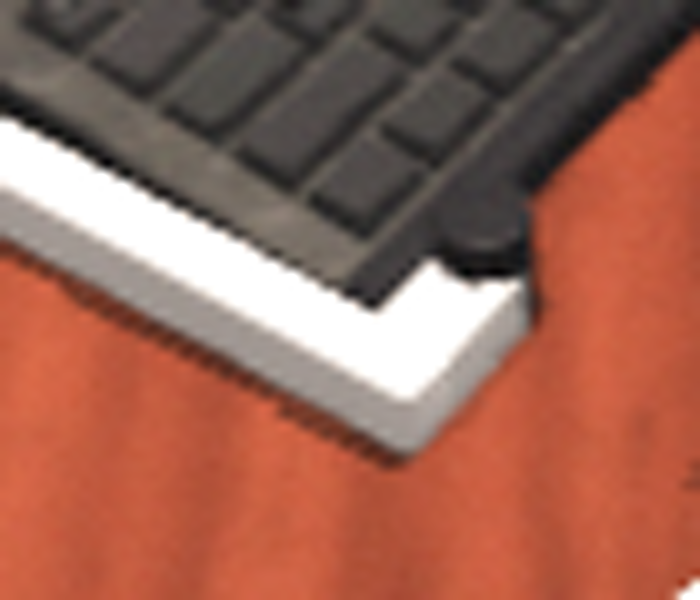

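View pics/c11side.png

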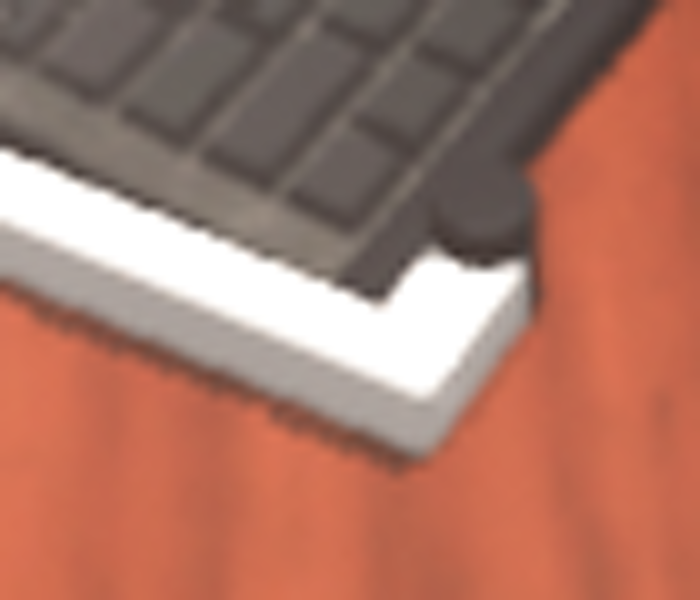

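The corner is seated against the cheek in both views, beside the post. Now I'll release gently and back away.

```bash
for i in 1; do python3 -m jog '[[0.003,0,0.001,0,0,0],[0.0015,0,0.001,0,0,0],[0,0,0.0005,0,0,0]]'; python3 -m jog '[[-0.001,0,0,0,0,0],[-0.002,0,0,0,0,0],[-0.003,0,0,0,0,0],[-0.005,0,0,0,0,0]]';python3 -m jog '[[-0.008,0.001,0,0,0,0],[-0.01,0.002,0,0,0,0],[-0.008,0.002,0.02,0,0,0],[0,0,0.03,0,0,0],[0,0,0.035,0,0,0],[0,0,0.035,0,0,0],[0,0,0.02,0,0,0],[0,0,0,0,0,0]]';  done | egrep 't:|pos|force|rot'
python3 - <<'E'
from h import *
snap("scene","s12");snap("side","d12");print(env.get_state()["wrist_force"])
a=cv2.imread('pics/s12.png')[170:350,190:440]
cv2.imwrite('pics/p12a.png',cv2.resize(a,None,fx=3,fy=3,interpolation=cv2.INTER_CUBIC))
b=cv2.imread('pics/d12.png')[190:250,270:345]
cv2.imwrite('pics/p12b.png',cv2.resize(b,None,fx=10,fy=10,interpolation=cv2.INTER_CUBIC))
E
```

```text
t: 14.15
tcp_pos: [0.4991, -0.22, 0.0073]
tcp_rot: [0.991, -0.133, -0.028, -0.011]
wrist_force: [-2.1, -0.1, -0.5]
t: 14.48
tcp_pos: [0.4929, -0.2196, 0.0082]
tcp_rot: [0.991, -0.132, -0.023, -0.011]
wrist_force: [-0.7, 0.5, 0.3]
t: 15.15
tcp_pos: [0.4615, -0.2136, 0.1536]
tcp_rot: [0.991, -0.133, -0.022, -0.011]
wrist_force: [1.0, -0.4, 0.0]
[-0.44511619 -0.33553651  0.1405486 ]
```

View pics/p12a.png

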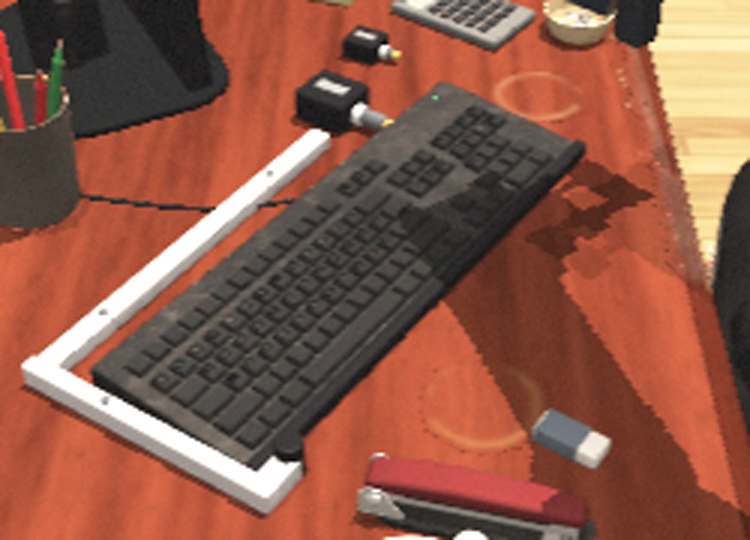

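View pics/p12b.png

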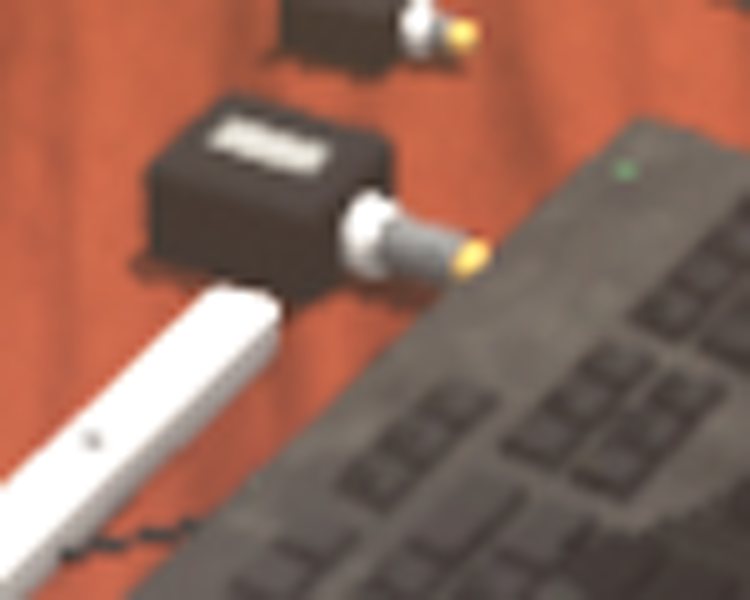

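Run:
```python
from h import *
s=env.get_state();print(s["t"],s["tcp_pos"],abs(s["qvel"]).max()); print(env.hand_in())
```

```text
15.25 [ 0.45997099 -0.2128514   0.15041469] 0.04558866846226291
the job is handed in; nothing more can be done
None
```

The keyboard is on its charging rail and the job is handed in, at 15.25 s of the 64 s allowed. I got no verdict back.

- **Sliding home:** I pushed the right end lengthways until the front left corner passed behind the heel post and stopped on the end cheek, at about 8–10 N on the wrist. Enlarged views from both fixed cameras, taken during the press, showed that corner against the cheek.
- **Pressing the pin:** I swung the keyboard back with a low push near its right end and first felt the pin at TCP x ≈ 0.498. I raised the push gradually. It stayed at roughly 8–12 N on the wrist for over a second. Allowing for friction, that is an estimated 7–10 N on the pin.
- **After letting go:** Both fixed cameras showed the keyboard flat, with its back edge still on the pin tip and its left end home. The gripper was 15 cm above the desk, touching nothing. In the part of the desk I viewed, I saw no bystander moved.

**Not confirmed:**
- I could not measure the pin force directly. The remaining contact with the pin is judged from the pictures and the spring's behaviour.
- In the corner check, the scene network put the corner about 4–6 mm short of the heel point. The side network did not report the corner at all. I relied on the enlarged pictures and the stop I felt at the cheek.

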